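Show the foot of a centrifuge bucket to the inspection camera

TASK

Take the loose white cap with the red knob off the red-banded rotor bucket and stand it level and centred on the narrow blue-topped cap post, so that it cannot fall off when the bucket is tipped. Then lift that bucket out of the rotor and hold its foot up to the inspection camera: foot square to the lens, centred on it, 80 mm in front of the glass, without touching the camera and leaving the other buckets in their pockets undisturbed. Finish while still holding the bucket there, steady in the air.

Things in the scene. Friction and masses are not known exactly. Their poses are not given: they have to be found in the camera images.
- bucket: The bucket to inspect: black round cup, red band near its mouth, 46 mm outside diameter, 95 mm tall, wall 4 mm, 130 to 250 g, brass disc in its underside (the foot). Origin: centre of the foot's underside; z runs from foot to mouth. It stands loose and upright, 3 mm play all round, in one of the four rotor pockets; its upper 65 mm stand free above the pocket's rim.
- bucket_mouth (a point): Centre of the mouth of that bucket, 95 mm from the foot along its z axis.
- cap: Loose cap lying on the red-banded bucket, 40 to 65 g, not screwed. From below: black rubber plug 32 mm in diameter, 6 mm deep (hangs in the bucket's 38 mm bore), white disc 52 mm in diameter, 6 mm thick, red round knob 20 mm in diameter, 24 mm tall. Origin: centre of the plug's flat underside, z up; the knob spans 12 to 36 mm above the origin.
- rotor: Black four-place rotor head, fixed (does not turn), 210 mm across, on a steel bench stand. Origin on the bench under the hub. Four cup-shaped pockets (60 mm outside, 52 mm inside at the rim), centres 75 mm from the hub axis along the rotor's own +x, +y, -x, -y; pocket floors 30 mm, rims 60 mm above the bench. Hub nut's top 81 mm above the bench.
- other1: Plain black bucket without band or cap, same size as the red-banded one, standing in another pocket: leave alone. Origin at the centre of its underside.
- other2: As other1, in another pocket: leave alone.
- other3: As other1, in the last pocket: leave alone.
- post: Cap post fixed to the bench: dark round foot 80 mm in diameter, thin aluminium stem, blue flat round top 30 mm in diameter, 90 mm above the bench. Origin on the bench under its centre.
- post_top (a point): Centre of the flat top of the cap post, 90 mm above the bench, z up.
- camera: Inspection camera fixed to the bench: dark foot plate 110 x 90 mm, two aluminium cheeks, between them a slanted blue barrel 52 mm in diameter with a white ring light round the lens. Looks up at a slant. Origin on the bench 70 mm ahead (own -x) of the point below the lens centre; its own -x is the horizontal direction towards which it looks.
- lens: The camera's front glass: origin at its centre, 95 mm above the bench; rim 60 mm in diameter. Its z axis is the line of sight, out of the glass: 26 degrees (0.45 rad) from vertical, leaning to the camera's own -x. The bucket's foot belongs 80 mm out along this axis, the bucket's axis along it, mouth farther away than the foot.
Not all that is in view belongs to the job. Leave any pink or turquoise look-alike of the bucket alone. What is shaped like the cap but turquoise is not meant.

How it is judged:
On the way:
1. the cap stands level on the cap post, let go (horizontal distance between cap and post_top below 0.012 m and z of cap in the frame of post_top between -0.005 and 0.005 m and angle between cap's own z axis and vertical below 0.12 rad and contact force between the fingers and cap below 0.1 N), for 0.3 s.
At the end, for the whole second after the job is handed in: Fingers hold the banded bucket still in the air, foot towards the lens, 60 to 100 mm from the glass, within 15 mm of the lens axis each way, axes within 10 degrees; the cap stands level on the post, let go, within 12 mm of its centre (all of step 1 and x of bucket in the frame of lens between -0.015 and 0.015 m and y of bucket in the frame of lens between -0.015 and 0.015 m and z of bucket in the frame of lens between 0.06 and 0.1 m and z of bucket_mouth in the frame of lens above 0.13 m and angle between the z axis of bucket and the z axis of lens, either way round below 0.18 rad and contact force between the fingers and bucket above 2 N and contact force between bucket and camera below 0.1 N and contact force between bucket and rotor below 0.1 N and linear speed of bucket below 0.02 m/s); the arm keeps its last pose, push and grip.
It fails at once if the red-banded bucket is lifted out while its cap is not on the post (height (world z) of bucket above 0.06 m and distance between cap and post_top above 0.03 m).
It fails at once if another bucket is disturbed (moved more than 20 mm or tipped) (distance of any of other1, other2, other3 from where it was at the start of the episode above 0.02 m or angle between any of other1, other2, other3's own z axis and vertical above 0.25 rad).
It fails at once if the camera is touched (contact force between camera and anything else above 1 N).
It also fails if it takes over 67 s, if anything falls off the work surface, if the arm or the gripper's body presses on something with over 40 N, if the wrist force passes 120 N, or if a joint passes its speed limit or range.

ROBOT

A 6-joint arm with a two-finger parallel gripper is mounted at the origin on the work surface. World frame = base frame: x ahead of the robot, y to its left, z up, the work surface at z = 0. Lengths are in m, angles in rad, forces in N, time in s.
With the tool pointing down it reaches from about 0.35 to 0.725 m from the base axis. Payload 4.3 kg.
Tool frame: the origin (TCP) lies midway between the tips of the shut fingers; the grasp point (between the pads) lies 19 mm behind it; z points along the fingers, y is the line along which they close (so a half turn about z gives the same grasp; the last joint's range is limited). The gripper opens to 85 mm and grips with 20 to 120 N. Pads are 22 mm wide; open, the fingers measure 114 mm over their backs; the gripper's body (76 mm by 85 mm) begins 54 mm behind the grasp point. The pads swing forward as they close: fully open they stand 13 mm farther back than shut.
Start: joints at [1.133, 0.377, 0.081, 1.274, 0, 1.46], TCP at [0.185, 0.544, 0.194] pointing down, gripper open.
Joint ranges: [-2.72, 2.72], [-0.84, 1.66], [-1.02, 1.22], [-1.77, 2.12], [-1.37, 1.28], [-3.14, 3.14]. Speed limits (rad/s): [2.57, 2.57, 3.14, 3.14, 3.14, 3.14].

INTERFACE

Orientations are given as [roll, pitch, yaw] about the fixed x, y, z axes, in that order (R = Rz(yaw) Ry(pitch) Rx(roll)).
In Python, from cell import r gives the robot as it stands.
- The arm moves only by the tool send_rows, never from a script. Its argument "series" is a list of rows, each a list of 5 numbers: the shift along the tool's x, y, z normalised to -1 to 1, where 1 is 400 mm, then the turn about the tool's z normalised to -1 to 1, where 1 is 90 degrees, then the opening, from 0 (shut) to 1 (fully open). In form: [[tx, ty, tz, yaw, fingers], ...]. A call has 1 to 12 rows; each row shifts and turns the commanded pose from where the row before left it, along the tool's axes as they then stand; what a row does not reach is not made up. A row lasts 1/10 s, in which the tool goes at most 50 mm and 8.59 degrees, less where a joint would pass 70% of its speed; a pose out of reach is approached as far as the arm can. A call with a number of a shift or a turn outside -1 to 1 is refused whole. A call with a gripper value outside its range is refused whole. The fingers move at their own pace and stop on an object; "grip_force" is the grip in N (left out, the last holds). Time passes only in rows, so rows that do not move let the fingers close. It gives the time, the measured TCP pose, the force, the opening and the grip force at its end, in the units of the state.
- r.read_state(): the state, without advancing time (a new reading comes with each control period).
- r.camera(name): name is "scene" or "top"; returns a dict with "color" (480x640x3 uint8, red, green, blue), "range_z" (480x640 float32, m along the optical axis (not along the pixel's ray), 0 where there is no reading), "fx", "fy", "cx", "cy" (pixels), "eye" and "attitude" of the camera in the world. Camera axes: x right, y up, looking along -z (the intrinsics and any distortion apply to the point x, -y, -z); pixel columns grow to the right and rows downward; lengths in m; the calibration is good to about 2 mm. A picture is of the moment at which its call begins.
- r.hand_in(): hands the job in; it is judged then, once.
The state is a dict: "t": time; "joints": joint angles; "joint_vel": joint speeds; "joint_torque": joint torques, N m; "position": TCP position; "orientation": TCP orientation; "ft_force": force on the tool from outside, world axes, zero at the start; "ft_torque": the same for the moment, N m; "width": finger opening in m; "gripper_force": force on a finger pad.
Only numpy, scipy, OpenCV 4.12 (cv2) and the standard library are available. Lean on these libraries where they do the work, as an engineer would, in place of code of your own. Each camera call takes 0.05 s, during which the arm holds its last target. There are 200 camera calls.

## Working session

There is one attempt and no reset: what is moved stays moved. The work goes in short steps, Python scripts to look and compute and a tool call to move; the robot and the scene stay as the last step left them, time stands still between calls to the robot, and variables do not carry over. Pictures are saved under pics/ and viewed, at most 10 in all, crops included, and the job is handed in when it is done.

Besides the shell and the picture viewer there is one more tool, called after "Call:" as name([rows], argument=value, ...), one row to a line, values as JSON. send_rows: Moves the arm, as the interface text tells. Its arguments: {"type":"object","properties":{"series":{"type":"array","items":{"type":"array","items":{"type":"number","minimum":-1,"maximum":1}}},"grip_force":{"type":"number"}},"required":["series"]}

```bash
mkdir -p pics; ls; cat > h.py <<'E'
import numpy as np, cv2
from scipy.spatial.transform import Rotation as R
from cell import r
def grab(n,name=None):
    c=r.camera(n)
    if name: cv2.imwrite(f'pics/{name}.png',c['color'][:,:,::-1])
    return c
def cloud(c):
    z=c['range_z']; v,u=np.mgrid[:480,:640]
    p=np.stack([(u-c['cx'])/c['fx']*z,-(v-c['cy'])/c['fy']*z,-z],-1)
    a=np.array(c['attitude'],float)
    M=a if a.shape==(3,3) else R.from_euler('xyz',a).as_matrix()
    w=p@M.T+np.array(c['eye']); w[z==0]=np.nan
    return w
E
python3 - <<'E'
from h import *
for n in('scene','top'):
    c=grab(n,n); print({k:c[k] for k in c if k not in('color','range_z')})
    w=cloud(c); np.savez(f'{n}.npz',w=w,rgb=c['color'])
    print(np.nanpercentile(w[...,2],[1,20,50,80,99]))
print(r.read_state())
E
```

```text
pics
{'fx': 469.460295000069, 'fy': 469.460295000069, 'cx': 324.2387282339534, 'cy': 237.5572004169109, 'eye': array([ 1.12810696, -0.00280829,  0.78520254]), 'attitude': array([ 0.72348025, -0.01563335,  1.55395848])}
[-0.58954119 -0.00113821  0.00073853  0.00276278  0.32712851]
{'fx': 607.43796232006, 'fy': 607.43796232006, 'cx': 326.0241045014316, 'cy': 245.34745067010508, 'eye': array([0.28138344, 0.02415217, 1.25724572]), 'attitude': array([ 0.20961708,  0.00257344, -1.65763834])}
[-7.60492261e-01 -4.29391616e-03 -6.57668000e-04  2.16519985e-03
  9.03517954e-02]
{'t': 0.1, 'joints': array([1.13270753e+00, 3.78010907e-01, 7.97325929e-02, 1.27438224e+00,
       2.01058272e-05, 1.46049505e+00]), 'joint_vel': array([-3.06481272e-04, -2.95595330e-03,  4.42542445e-03,  7.77687019e-05,
        5.83833958e-04,  1.49278859e-03]), 'joint_torque': array([ 1.47225597e-03, -4.64696181e+01,  2.70582300e+01,  1.20402809e-02,
       -1.52080615e-04,  1.48742978e-07]), 'position': array([0.18482592, 0.54378483, 0.19313201]), 'orientation': array([-3.13974197e+00, -2.25193005e-04,  2.81380491e+00]), 'ft_force': array([ 0.1256604 , -0.14242474, -0.13059204]), 'ft_torque': array([-0.02645978,  0.0043509 , -0.00277326]), 'gripper_force': 0.0, 'width': 0.08538289562636593}
```

View pics/scene.png

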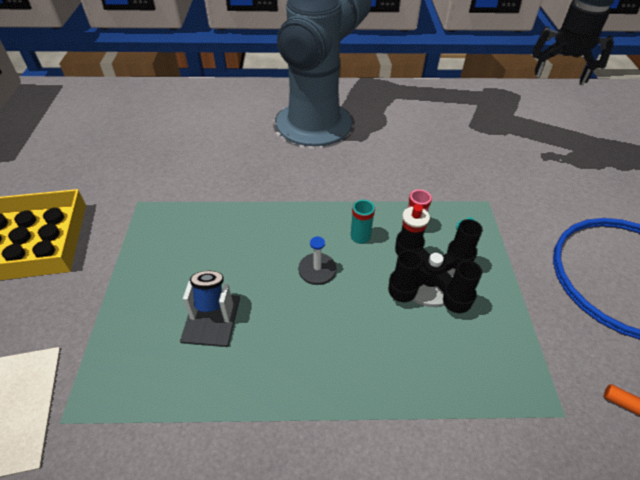

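View pics/top.png

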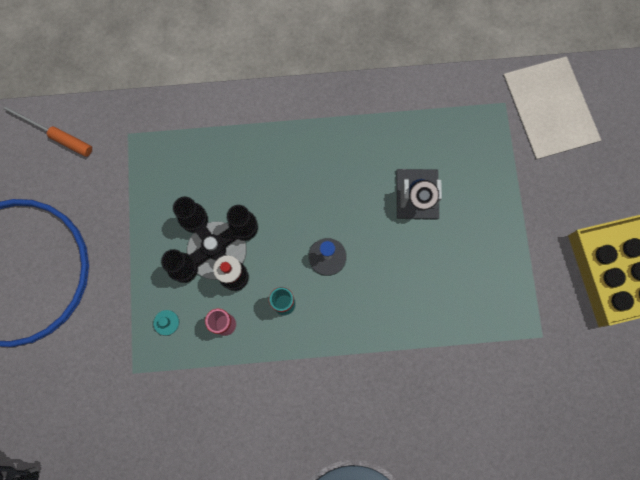

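Scene view: hub (436,260), capped bucket (415,215), post (317,243), camera (207,280). In the top view, the cap knob is at (226,267), the post top at (328,247) and the lens ring at (424,195). Pink and teal decoys stand near the bucket.

```bash
cat > m.py <<'E'
from h import *
def box(w,u0,u1,v0,v1):
    m=np.zeros(w.shape[:2],bool); m[v0:v1,u0:u1]=1; return m
for n in('top','scene'):
    d=np.load(n+'.npz'); w=d['w']; c=d['rgb'].astype(int); z=w[...,2]; r_,g,b=c[...,0],c[...,1],c[...,2]
    ok=np.isfinite(z)
    B={'top':dict(knob=(205,250,250,290),post=(315,345,235,262),hub=(195,225,230,255),cam=(385,450,160,225)),
       'scene':dict(knob=(395,435,200,240),post=(300,335,230,255),hub=(425,450,250,270),cam=(170,250,260,350))}[n]
    def show(l,m):
        p=w[m&ok]
        if len(p): print(n,l,len(p),'med',np.median(p,0).round(4),'min',p.min(0).round(4),'max',p.max(0).round(4))
    k=box(w,*B['knob'])
    show('knob',k&(r_>120)&(g<80)&(z>.13)); show('capwhite',k&(r_>120)&(g>120)&(z>.12))
    show('post',box(w,*B['post'])&(b>1.5*r_+30)&(z>.07)); show('hub',box(w,*B['hub'])&(r_>120)&(z>.06))
    cb=box(w,*B['cam'])
    ring=cb&(r_>130)&(z>.075)
    show('ring',ring)
    lens=cb&(z>.07)&(z<.125)
    show('camhi',lens); show('plate',cb&(z>.004)&(z<.02))
    np.save(n+'_ring.npy',w[ring&ok])
    # rings of dark buckets: z 0.118..0.13
    m=ok&(z>.117)&(z<.131)&(c.max(-1)<70)
    nn,lab=cv2.connectedComponents(m.astype(np.uint8))
    for i in range(1,nn):
        if (lab==i).sum()>40: show('bk%d'%i,lab==i)
    for l,m in(('pink',(r_>140)&(g<110)&(b>80)&(z>.03)),('teal',(g>r_+35)&(b>r_+35)&(z>.02))): show(l,m)
E
python3 m.py
```

```text
top knob 74 med [0.4925 0.1961 0.1542] min [0.4838 0.1867 0.1331] max [0.5002 0.2084 0.1599]
top capwhite 431 med [0.4907 0.1915 0.1304] min [0.468  0.1706 0.1253] max [0.5169 0.2207 0.1524]
top post 169 med [0.5232 0.0036 0.0895] min [ 0.5091 -0.01    0.0816] max [0.5381 0.0177 0.097 ]
top hub 127 med [0.5566 0.2345 0.0803] min [0.545  0.2222 0.0647] max [0.5723 0.2489 0.0845]
top ring 452 med [ 0.6205 -0.2006  0.0907] min [ 0.5893 -0.2383  0.0751] max [ 0.6556 -0.1624  0.1104]
top camhi 869 med [ 0.6176 -0.1973  0.0928] min [ 0.5872 -0.2384  0.0706] max [ 0.6556 -0.1616  0.1104]
top plate 1269 med [ 0.6447 -0.1912  0.0092] min [ 0.5738 -0.2783  0.004 ] max [ 0.7249 -0.1249  0.0193]
top bk1 172 med [0.6189 0.2728 0.1229] min [0.5973 0.2497 0.117 ] max [0.6424 0.2956 0.1305]
top bk2 164 med [0.5933 0.1712 0.1237] min [0.5717 0.1472 0.1175] max [0.6171 0.1916 0.1286]
top bk3 176 med [0.5172 0.2977 0.1231] min [0.495  0.2752 0.1171] max [0.5403 0.3215 0.1301]
top pink 127 med [0.403  0.226  0.0943] min [0.3781 0.1911 0.0541] max [0.5011 0.2471 0.1569]
top teal 290 med [0.4249 0.1172 0.
[... 647 characters left out ...]
1597  0.1103]
scene plate 1713 med [ 0.6674 -0.1967  0.0101] min [ 0.5018 -0.2981  0.004 ] max [ 0.7057 -0.1319  0.0199]
scene bk5 153 med [0.061  0.0147 0.1245] min [ 0.0214 -0.0288  0.1176] max [0.0697 0.0598 0.131 ]
scene bk7 200 med [0.5238 0.298  0.123 ] min [0.4983 0.2767 0.117 ] max [0.5427 0.3202 0.1289]
scene bk9 254 med [0.6013 0.171  0.1238] min [0.5744 0.1483 0.117 ] max [0.6208 0.1936 0.1288]
scene bk10 259 med [0.6238 0.2738 0.1237] min [0.5994 0.2513 0.117 ] max [0.6467 0.2966 0.1277]
scene pink 166 med [0.3886 0.234  0.086 ] min [0.3799 0.1866 0.0591] max [0.5047 0.2479 0.1568]
scene teal 1508 med [0.4542 0.1211 0.0261] min [ 0.3992 -0.0097  0.02  ] max [0.6912 0.7302 0.1269]
```

```bash
python3 - <<'E'
from h import *
t=cv2.imread('pics/top.png')
a=cv2.resize(t[160:340,140:300],None,fx=3.3,fy=3.3,interpolation=cv2.INTER_CUBIC)
s=cv2.resize(t[150:240,370:470],None,fx=2.7,fy=2.7,interpolation=cv2.INTER_CUBIC)
o=np.zeros((a.shape[0],800,3),np.uint8); o[:,:a.shape[1]]=a; o[:s.shape[0],528:528+s.shape[1]]=s
cv2.imwrite('pics/crop.png',np.clip(o.astype(int)*2,0,255))
E
```

```text
[ WARN:0@0.490] global loadsave.cpp:1063 imwrite_ Unsupported depth image for selected encoder is fallbacked to CV_8U.
```

View pics/crop.png

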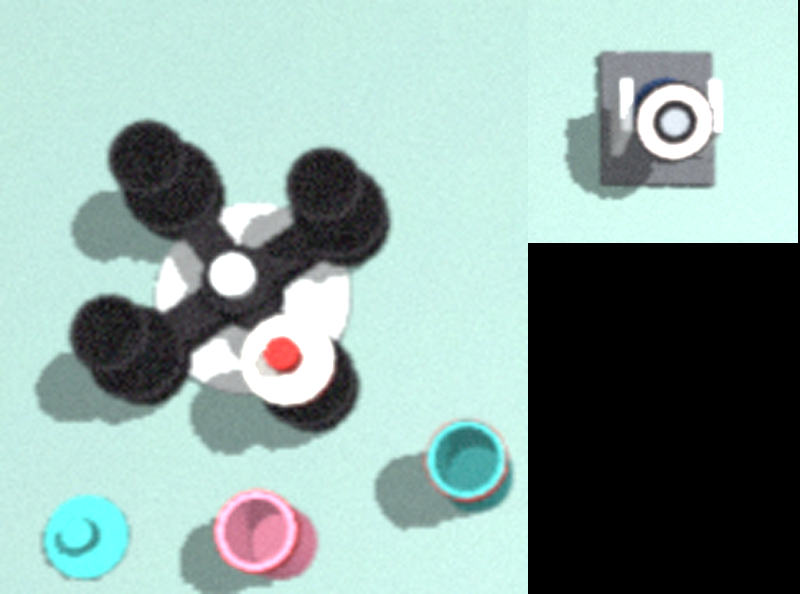

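The crop confirms it: the red-knobbed cap is at about (0.494, 0.196), with three plain buckets, the teal and pink decoys on the base side, and the lens ring seen face-on. Next I fit the lens plane and axis.

```bash
python3 - <<'E'
from h import *
for n in('top','scene'):
    p=np.load(n+'_ring.npy'); 
    m=np.ones(len(p),bool)
    for k in range(15):
        c=p[m].mean(0); nv=np.linalg.svd(p[m]-c,full_matrices=False)[2][2]; nv*=np.sign(nv[2])
        m=(abs((p-c)@nv)<.004)&(np.linalg.norm(p-c,axis=1)<.034)
    # circle fit in plane
    e1=np.cross(nv,[0,1,0]);e1/=np.linalg.norm(e1);e2=np.cross(nv,e1)
    q=np.c_[(p[m]-c)@e1,(p[m]-c)@e2]
    (cx,cy),rad=cv2.minEnclosingCircle(q.astype(np.float32))
    print(n,m.sum(),c.round(4),(c+cx*e1+cy*e2).round(4),rad,nv.round(3),np.degrees(np.arccos(nv[2])),np.degrees(np.arctan2(nv[1],nv[0])))
    d=np.load(n+'.npz'); w=d['w']; 
    s=(w[...,2]>.004)&(w[...,2]<.02)&(abs(w[...,0]-.65)<.085)&(abs(w[...,1]+.195)<.075)&(d['rgb'].max(-1)<75)
    (a,b),sz,an=cv2.minAreaRect(w[s][:,:2].astype(np.float32)*1000); print('plate',a,b,sz,an, np.median(w[s],0))
    for bb in((.62,.2725),(.5945,.1695),(.518,.2983)):
        pass
E
```

```text
top 316 [ 0.6136 -0.1979  0.0951] [ 0.6137 -0.1993  0.0952] 0.02849576622247696 [-0.444  0.042  0.895] 26.515848267109714 174.56650905771394
plate 641.6492309570312 -187.25341796875 (108.06928253173828, 112.1534652709961) 83.98992156982422 [ 0.61314063 -0.18090015  0.0095031 ]
scene 220 [ 0.616  -0.1973  0.0962] [ 0.6153 -0.1981  0.0959] 0.028535865247249603 [-0.437  0.043  0.898] 26.074091415424842 174.36225065810788
plate 646.9156494140625 -191.85537719726562 (100.36013793945312, 111.10371398925781) 83.34449005126953 [ 0.66020358 -0.19350155  0.01002313]
```

Call:
send_rows([
  [-0.084,-0.048,0,0,0.7],
  [-0.084,-0.048,0,0,0.7],
  [-0.084,-0.048,0,0,0.7],
  [-0.084,-0.048,0,0,0.7],
  [-0.084,-0.048,0,0,0.7],
  [-0.084,-0.048,0,0,0.7],
  [-0.084,-0.048,0,0,0.7],
  [-0.084,-0.048,0,0,0.7],
  [-0.084,-0.048,0,0,0.7],
  [-0.084,-0.048,0,0,0.7],
  [-0.084,-0.048,0,0,0.7],
  [-0.084,-0.048,0,0,0.7],
], grip_force=30)

```text
t: 1.3
position: [0.4932, 0.195, 0.1936]
orientation: [-3.141, -0.001, 2.814]
ft_force: [0.8, 0.9, -0.4]
width: 0.0599
gripper_force: 0.0
```

```bash
cat > go.py <<'E'
import sys
from h import *
s=r.read_state(); M=R.from_euler('xyz',s['orientation']).as_matrix()
print('t',s['t'],'pos',s['position'].round(4),'rpy',s['orientation'].round(3),'w',s['width'].round(4),'gf',s['gripper_force'],'ft',s['ft_force'].round(2),'j',s['joints'].round(2))
print('tool axes',M.T.round(3).tolist())
if len(sys.argv)>3: print('shift units',(M.T@(np.array(sys.argv[1:4],float)-s['position'])/.4).round(4))
E
python3 go.py .494 .1957 .134
```

```text
Traceback (most recent call last):
  File "go.py", line 4, in <module>
    print('t',s['t'],'pos',s['position'].round(4),'rpy',s['orientation'].round(3),'w',s['width'].round(4),'gf',s['gripper_force'],'ft',s['ft_force'].round(2),'j',s['joints'].round(2))
                                                                                      ^^^^^^^^^^^^^^^^
AttributeError: 'float' object has no attribute 'round'
```

Call:
send_rows([
  [-0.001,0.002,0.04,0,0.7],
  [0,0,0.04,0,0.7],
  [0,0,0.04,0,0.7],
  [0,0,0.029,0,0.7],
  [0,0,0,0,0.7],
  [0,0,0,0,0],
  [0,0,0,0,0],
  [0,0,0,0,0],
  [0,0,0,0,0],
  [0,0,0,0,0],
  [0,0,0,0,0],
], grip_force=30)

```text
t: 2.4
position: [0.4934, 0.1971, 0.1346]
orientation: [3.141, 0.0, 2.814]
ft_force: [-0.3, 0.3, 0.5]
width: 0.0
gripper_force: 0.0
```

```bash
sed -i "s/s\['width'\].round(4)/s['width']/" go.py
python3 go.py .5245 .0039 .165
```

```text
t 2.4 pos [0.4934 0.1971 0.1346] rpy [3.141 0.    2.814] w 2.487136293070025e-05 gf 0.0 ft [-0.33  0.27  0.49] j [ 0.26  0.31 -0.17  1.09  0.    0.59]
tool axes [[-0.947, 0.322, -0.0], [0.322, 0.947, 0.0], [0.0, 0.0, -1.0]]
shift units [-0.2291 -0.4324 -0.076 ]
```

```bash
python3 - <<'E'
from h import *
c=grab('scene'); w=cloud(c)
o=cv2.resize(c['color'][170:290,360:520,::-1],None,fx=5,fy=5,interpolation=cv2.INTER_CUBIC); cv2.imwrite('pics/g1.png',o)
E
```

```text
(no output)
```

View pics/g1.png

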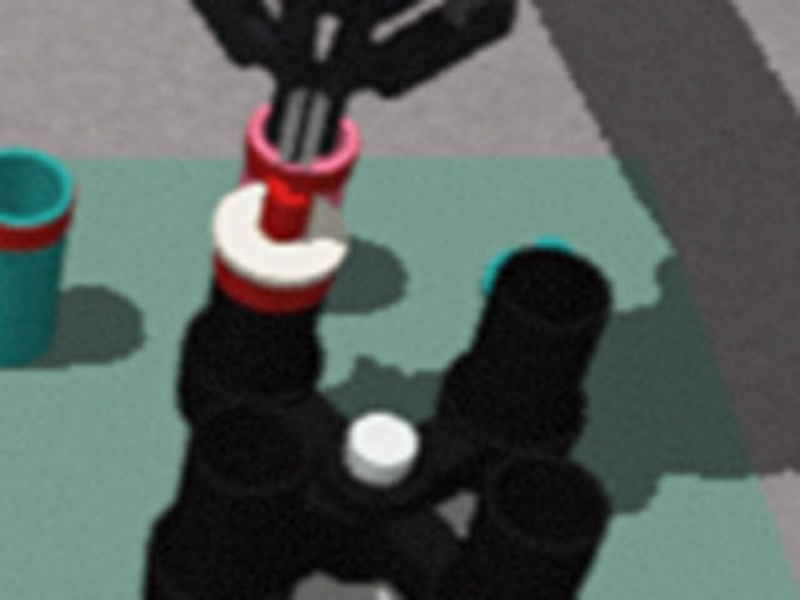

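The closed fingertips are at about (420,202) full-image, above or behind the knob top (418,208), and the cap is undisturbed. I'll measure the tip position in depth.

```bash
cat > tip.py <<'E'
from h import *
for n in ('scene','top'):
    c=grab(n); w=cloud(c); k=c['color'].astype(int)
    red=(k[...,0]>120)&(k[...,1]<80)&(w[...,2]>.13)&(abs(w[...,0]-.5)<.06)&(abs(w[...,1]-.2)<.06)
    p=w[red]; print(n,'knob',len(p),np.median(p,0).round(4) if len(p) else '',p.min(0).round(4),p.max(0).round(4))
    f=(k.max(-1)<130)&(k.max(-1)-k.min(-1)<25)&(w[...,2]>.132)&(w[...,2]<.32)&(abs(w[...,0]-.5)<.1)&(abs(w[...,1]-.2)<.08)
    p=w[f]; 
    for lo in np.arange(.13,.30,.01):
        q=p[(p[:,2]>=lo)&(p[:,2]<lo+.01)]
        if len(q): print(lo.round(2),len(q),np.median(q,0).round(4),q.min(0).round(3),q.max(0).round(3))
E
python3 tip.py
```

```text
scene knob 81 [0.4996 0.1921 0.1542] [0.4849 0.1838 0.1349] [0.5041 0.2079 0.2001]
0.17 8 [0.5025 0.1957 0.1785] [0.5   0.19  0.176] [0.504 0.203 0.18 ]
0.18 53 [0.5018 0.1922 0.1858] [0.494 0.182 0.18 ] [0.506 0.205 0.19 ]
0.19 54 [0.5025 0.1921 0.1953] [0.494 0.182 0.19 ] [0.505 0.205 0.2  ]
0.2 62 [0.502  0.1947 0.2051] [0.487 0.181 0.2  ] [0.506 0.207 0.21 ]
0.21 87 [0.503  0.1962 0.2165] [0.484 0.168 0.21 ] [0.514 0.223 0.22 ]
0.22 247 [0.5    0.1961 0.2267] [0.474 0.156 0.22 ] [0.516 0.229 0.23 ]
0.23 181 [0.4969 0.1887 0.2347] [0.473 0.15  0.23 ] [0.519 0.235 0.24 ]
0.24 221 [0.5048 0.1922 0.2451] [0.47  0.141 0.24 ] [0.523 0.244 0.25 ]
0.25 259 [0.5062 0.1957 0.2554] [0.476 0.135 0.25 ] [0.524 0.251 0.26 ]
0.26 386 [0.5054 0.1953 0.2652] [0.464 0.135 0.26 ] [0.525 0.258 0.27 ]
0.27 298 [0.506  0.194  0.2751] [0.473 0.148 0.27 ] [0.519 0.245 0.28 ]
0.28 183 [0.5027 0.1962 0.2834] [0.474 0.155 0.28 ] [0.516 0.237 0.29 ]
0.29 40 [0.5111 0.2205 0.293 ] [0.483 0.158 0.29 ] [0.527 0.234 0.3  ]Traceback (most recent call last):
  File "tip.py", line 5, in <module>
    p=w[red]; print(n,'knob',len(p),np.median(p,0).round(4) if len(p) else '',p.min(0).round(4),p.max(0).round(4))
                                                                              ~~~~~^^^
    return umr_minimum(a, axis, None, out, keepdims, initial, where)
ValueError: zero-size array to reduction operation minimum which has no identity
```

```bash
python3 - <<'E'
from h import *
w=np.load('scene.npz')['w']; m=(abs(w[...,0]-.185)<.1)&(abs(w[...,1]-.544)<.09)&(w[...,2]>.1)
p=w[m]; o=np.sort(p[:,2]); print(len(o),o[[0,5,20,50]]); q=p[p[:,2]<o[30]]; print(np.median(q,0),q.min(0),q.max(0))
from cell import r
s=r.read_state(); print(s['position'],s['t'],s['width'])
E
python3 go.py
```

```text
3544 [0.24523429 0.24741626 0.25073952 0.2559022 ]
[0.19309412 0.57910852 0.24998125] [0.16672331 0.49214497 0.24523429] [0.21077751 0.59120463 0.25236362]
[0.49330541 0.19710282 0.13442527] 2.55 8.179813230041367e-05
t 2.55 pos [0.4933 0.1971 0.1344] rpy [3.142 0.    2.814] w 8.179813230041367e-05 gf 0.0 ft [ 0.71  0.61 -0.06] j [ 0.26  0.31 -0.17  1.09  0.    0.59]
tool axes [[-0.947, 0.322, -0.0], [0.322, 0.947, 0.0], [0.0, 0.0, -1.0]]
```

Call:
send_rows([
  [0,0,0,0,0.7],
  [0,0,0,0,0.7],
  [0,0,0,0,0.7],
  [0,0,0,0,0.7],
  [0,0,0.03,0,0.7],
  [0,0,0.03,0,0.7],
  [0,0,0.02,0,0.7],
  [0,0,0.018,0,0.7],
  [0,0,0,0,0.7],
])

```text
t: 3.45
position: [0.492, 0.1968, 0.0936]
orientation: [-3.14, -0.002, 2.814]
ft_force: [0.1, -0.6, 0.2]
width: 0.0595
gripper_force: 0.0
```

Call:
send_rows([
  [0,0,0,0,0],
  [0,0,0,0,0],
  [0,0,0,0,0],
  [0,0,0,0,0],
  [0,0,0,0,0],
  [0,0,0,0,0],
], grip_force=30)

```text
t: 4.05
position: [0.4939, 0.1973, 0.0958]
orientation: [3.141, 0.001, 2.814]
ft_force: [1.2, 0.6, 3.4]
width: 0.0187
gripper_force: 29.6
```

```bash
sed -i "s/red=/red=(w[...,2]<.165)\&/" tip.py; python3 tip.py 2>/dev/null| head -8; python3 go.py
```

```text
scene knob 43 [0.5017 0.1927 0.1515] [0.4808 0.1877 0.1353] [0.5049 0.2015 0.1579]
0.13 10 [0.5    0.2044 0.138 ] [0.497 0.179 0.132] [0.508 0.215 0.139]
0.14 51 [0.5011 0.1844 0.1452] [0.49  0.173 0.14 ] [0.51  0.216 0.15 ]
0.15 52 [0.5041 0.2028 0.1546] [0.491 0.173 0.15 ] [0.509 0.215 0.16 ]
0.16 52 [0.5033 0.2026 0.1648] [0.492 0.173 0.16 ] [0.509 0.216 0.17 ]
0.17 58 [0.5026 0.2035 0.1765] [0.488 0.158 0.17 ] [0.514 0.223 0.18 ]
0.18 193 [0.4995 0.2046 0.1866] [0.472 0.153 0.18 ] [0.52  0.234 0.19 ]
0.19 166 [0.4975 0.1928 0.1938] [0.468 0.146 0.19 ] [0.522 0.24  0.2  ]
t 4.15 pos [0.494  0.1973 0.0958] rpy [3.141e+00 1.000e-03 2.814e+00] w 0.01873655479653599 gf 29.71779227256775 ft [0.65 0.82 4.36] j [ 0.26  0.34 -0.23  1.    0.    0.59]
tool axes [[-0.947, 0.322, -0.001], [0.322, 0.947, 0.001], [0.001, 0.0, -1.0]]
```

Call:
send_rows([
  [0,0,-0.02,0,0],
  [0,0,-0.04,0,0],
  [0,0,-0.06,0,0],
  [0,0,0,0,0],
  [-0.0225,-0.0432,0,0,0],
  [-0.0225,-0.0432,0,0,0],
  [-0.0225,-0.0432,0,0,0],
  [-0.0225,-0.0432,0,0,0],
  [-0.0225,-0.0432,0,0,0],
])

```text
t: 5.05
position: [0.5073, 0.1, 0.1422]
orientation: [-3.141, -0.002, 2.814]
ft_force: [-0.3, -0.8, -0.9]
width: 0.019
gripper_force: 29.4
```

Call:
send_rows([
  [-0.0225,-0.0432,0,0,0],
  [-0.0225,-0.0432,0,0,0],
  [-0.0225,-0.0432,0,0,0],
  [-0.0225,-0.0432,0,0,0],
  [-0.0225,-0.0432,0,0,0],
  [0,0,0,0,0],
  [0,0,0,0,0],
])

```text
t: 5.75
position: [0.5222, 0.0046, 0.1424]
orientation: [3.141, -0.002, 2.813]
ft_force: [-0.4, -0.3, -0.0]
width: 0.0188
gripper_force: 29.5
```

```bash
python3 go.py .5245 .0045 .067; cat > cap.py <<'E'
from h import *
for n in ('scene','top'):
    c=grab(n,'p_'+n); w=cloud(c); k=c['color'].astype(int); x,y,z=np.moveaxis(w,-1,0)
    near=(abs(x-.525)<.06)&(abs(y-.004)<.06)
    for l,m in(('white',(k.min(-1)>120)&(k.max(-1)-k.min(-1)<50)&(z>.085)&(z<.18)),('blue',(k[...,2]>1.5*k[...,0]+30)&(z>.07)&(z<.11)),('red',(k[...,0]>110)&(k[...,1]<80)&(z>.09)&(z<.2))):
        p=w[m&near]
        if len(p)>3: print(n,l,len(p),np.median(p,0).round(4),np.percentile(p,2,0).round(4),np.percentile(p,98,0).round(4))
E
python3 cap.py
```

```text
t 5.75 pos [0.5222 0.0046 0.1424] rpy [ 3.141e+00 -2.000e-03  2.813e+00] w 0.018845596944901087 gf 29.450485110282898 ft [-0.36 -0.25 -0.02] j [-0.11  0.29 -0.17  1.11  0.    0.22]
tool axes [[-0.946, 0.323, 0.002], [0.323, 0.946, 0.0], [-0.001, 0.001, -1.0]]
shift units [-0.0058  0.0015  0.1885]
scene white 240 [ 0.5367 -0.      0.1776] [ 0.5164 -0.02    0.1734] [0.5487 0.0275 0.1796]
scene blue 154 [0.5266 0.004  0.0903] [ 0.5116 -0.0097  0.0858] [0.5398 0.0159 0.0927]
scene red 35 [ 0.5305 -0.      0.1907] [ 0.5232 -0.0036  0.1801] [0.5338 0.0036 0.1993]
```

Call:
send_rows([
  [-0.006,0.002,0.03,0,0],
  [0,0,0.04,0,0],
  [0,0,0.04,0,0],
  [0,0,0.03,0,0],
  [0,0,0.02,0,0],
  [0,0,0.015,0,0],
  [0,0,0.011,0,0],
  [0,0,0,0,0],
])

```text
t: 6.65
position: [0.5253, 0.0046, 0.0685]
orientation: [-3.142, -0.0, 2.814]
ft_force: [0.1, -0.7, 0.5]
width: 0.0187
gripper_force: 29.5
```

```bash
python3 go.py .5245 .0045 .067; python3 cap.py
```

```text
t 6.65 pos [0.5253 0.0046 0.0685] rpy [-3.142 -0.     2.814] w 0.018671039665753567 gf 29.452083706855774 ft [ 0.14 -0.69  0.49] j [-0.11  0.35 -0.29  0.93  0.    0.22]
tool axes [[-0.947, 0.322, 0.0], [0.322, 0.947, -0.0], [-0.0, 0.0, -1.0]]
shift units [ 0.0018 -0.0008  0.0037]
scene white 220 [0.5394 0.     0.1036] [ 0.5218 -0.0205  0.0994] [0.5505 0.0284 0.107 ]
scene red 64 [0.5318 0.001  0.1268] [ 0.5184 -0.0037  0.1093] [0.5364 0.0058 0.1301]
```

Call:
send_rows([
  [0,0,0.004,0,0],
  [0,0,0,0,0.1],
  [0,0,0,0,0.3],
  [0,0,0,0,0.5],
  [0,0,0,0,0.5],
  [0,0,0,0,0.6],
  [0,0,-0.05,0,0.6],
  [0,0,-0.1,0,0.6],
  [0,0,-0.05,0,0.6],
  [0,0,0,0,0.6],
])

```text
t: 7.75
position: [0.5282, 0.0042, 0.1507]
orientation: [3.14, 0.007, 2.814]
ft_force: [0.4, -0.4, -0.2]
width: 0.0514
gripper_force: 0.0
```

```bash
python3 go.py; python3 cap.py
```

```text
t 7.75 pos [0.5282 0.0042 0.1507] rpy [3.14  0.007 2.814] w 0.05140881897619848 gf 0.0 ft [ 0.43 -0.44 -0.22] j [-0.11  0.29 -0.15  1.12  0.    0.22]
tool axes [[-0.947, 0.322, -0.007], [0.322, 0.947, 0.002], [0.007, -0.001, -1.0]]
scene white 327 [0.5348 0.0038 0.1024] [ 0.5082 -0.0194  0.0977] [0.5514 0.0274 0.105 ]
scene red 85 [0.5322 0.002  0.1253] [ 0.5209 -0.0038  0.107 ] [0.5365 0.0114 0.1285]
```

View pics/p_scene.png

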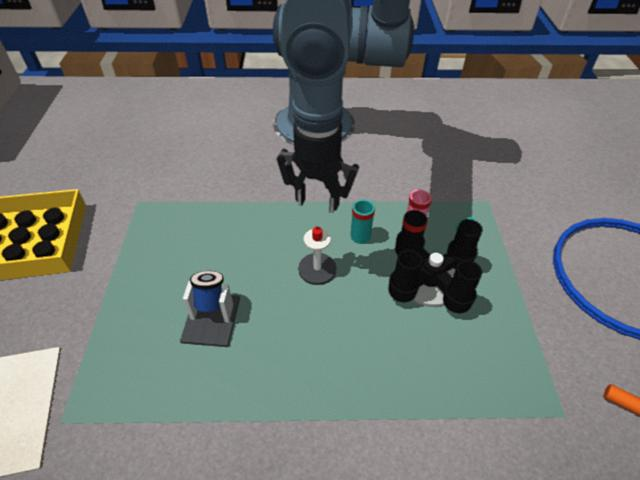

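The cap stands level on the post at (317,236), with its disc top at z ≈ 0.102 as expected. Next is the bucket: measure its mouth.

```bash
cat > bk.py <<'E'
from h import *
for n in ('scene','top'):
    c=grab(n,'b_'+n); w=cloud(c); k=c['color'].astype(int); x,y,z=np.moveaxis(w,-1,0)
    m=(abs(x-.494)<.04)&(abs(y-.196)<.04)&(z>.116)&(z<.14)
    p=w[m]
    if len(p)>3: print(n,len(p),((np.percentile(p,1,0)+np.percentile(p,99,0))/2).round(4),np.percentile(p,1,0).round(4),np.percentile(p,99,0).round(4))
E
python3 bk.py; python3 go.py .494 .1965 .15
```

```text
scene 253 [0.4958 0.196  0.1218] [0.473  0.1735 0.1164] [0.5187 0.2184 0.1272]
top 211 [0.492  0.1953 0.1228] [0.4693 0.1726 0.1168] [0.5146 0.218  0.1287]
t 7.95 pos [0.5244 0.0046 0.1458] rpy [-3.141e+00 -2.000e-03  2.814e+00] w 0.05097520310287137 gf 0.0 ft [ 0.32  0.29 -0.18] j [-0.11  0.3  -0.16  1.12  0.    0.22]
tool axes [[-0.947, 0.322, 0.002], [0.322, 0.947, -0.0], [-0.002, 0.0, -1.0]]
shift units [ 0.2264  0.4296 -0.01  ]
```

Call:
send_rows([
  [0.0226,0.043,0,0,0.85],
  [0.0226,0.043,0,0,0.85],
  [0.0226,0.043,0,0,0.85],
  [0.0226,0.043,0,0,0.85],
  [0.0226,0.043,0,0,0.85],
  [0.0226,0.043,0,0,0.85],
  [0.0226,0.043,0,0,0.85],
  [0.0226,0.043,0,0,0.85],
  [0.0226,0.043,0,0,0.85],
  [0.0226,0.043,0,0,0.85],
  [0,0,0,0,0.85],
  [0,0,0,0,0.85],
])

```text
t: 9.15
position: [0.4943, 0.1961, 0.146]
orientation: [-3.14, -0.002, 2.815]
ft_force: [0.4, 0.6, 0.0]
width: 0.0724
gripper_force: 0.0
```

```bash
python3 go.py .494 .1968 .029
```

```text
t 9.15 pos [0.4943 0.1961 0.146 ] rpy [-3.140e+00 -2.000e-03  2.815e+00] w 0.07238805081598061 gf 0.0 ft [0.35 0.63 0.05] j [ 0.26  0.31 -0.14  1.12 -0.    0.59]
tool axes [[-0.947, 0.321, 0.002], [0.321, 0.947, -0.002], [-0.002, -0.001, -1.0]]
shift units [0.0008 0.0019 0.2924]
```

Call:
send_rows([
  [0,0.001,0.04,0,0.85],
  [0,0,0.05,0,0.85],
  [0,0,0.05,0,0.85],
  [0,0,0.05,0,0.85],
  [0,0,0.05,0,0.85],
  [0,0,0.03,0,0.85],
  [0,0,0.015,0,0.85],
  [0,0,0,0,0.85],
])

```text
t: 9.95
position: [0.4948, 0.1962, 0.0325]
orientation: [-3.141, -0.001, 2.813]
ft_force: [0.5, -0.1, 0.3]
width: 0.0729
gripper_force: 0.0
```

Call:
send_rows([
  [0,0,0,0,0],
  [0,0,0,0,0],
  [0,0,0,0,0],
  [0,0,0,0,0],
  [0,0,0,0,0],
], grip_force=40)

```text
t: 10.45
position: [0.4966, 0.197, 0.0344]
orientation: [3.14, 0.002, 2.814]
ft_force: [-0.8, -0.3, 5.5]
width: 0.0448
gripper_force: 40.7
```

Call:
send_rows([
  [0,0,-0.03,0,0],
  [0,0,-0.06,0,0],
  [0,0,-0.1,0,0],
  [0,0,-0.1,0,0],
  [0,0,-0.1,0,0],
  [0,0,-0.06,0,0],
  [0,0,0,0,0],
])

```text
t: 11.15
position: [0.4977, 0.1977, 0.2177]
orientation: [3.137, 0.006, 2.814]
ft_force: [-0.1, -0.6, -1.1]
width: 0.0444
gripper_force: 40.6
```

```bash
python3 go.py .60 -.05 .21
```

```text
t 11.15 pos [0.4977 0.1977 0.2177] rpy [3.137 0.006 2.814] w 0.04435772129085913 gf 40.552780497819185 ft [-0.12 -0.57 -1.15] j [0.26 0.28 0.01 1.29 0.   0.59]
tool axes [[-0.947, 0.322, -0.006], [0.322, 0.947, 0.005], [0.007, 0.002, -1.0]]
shift units [-0.4413 -0.504   0.0198]
```

Call:
send_rows([
  [-0.055,-0.063,0,0,0],
  [-0.055,-0.063,0,0,0],
  [-0.055,-0.063,0,0,0],
  [-0.055,-0.063,0,0,0],
  [-0.055,-0.063,0,0,0],
  [-0.055,-0.063,0,0,0],
  [-0.055,-0.063,0,0,0],
  [-0.055,-0.063,0,0,0],
  [0,0,0,0,0],
])

```text
t: 12.05
position: [0.5973, -0.0544, 0.2109]
orientation: [-3.14, -0.002, 2.809]
ft_force: [0.4, 1.0, -0.7]
width: 0.0446
gripper_force: 40.6
```

Call:
send_rows([
  [-0.095,0.032,0,0,0],
  [-0.095,0.032,0,0,0],
  [-0.095,0.032,0,0,0],
  [-0.095,0.032,0,0,0],
  [-0.095,0.032,0,0,0],
  [0,0,0,0,0],
])

```text
t: 12.65
position: [0.7745, -0.0502, 0.2024]
orientation: [3.14, 0.003, 2.815]
ft_force: [0.3, 0.4, -2.6]
width: 0.0452
gripper_force: 40.6
```

```bash
python3 go.py
```

```text
t 12.65 pos [ 0.7745 -0.0502  0.2024] rpy [3.140e+00 3.000e-03 2.815e+00] w 0.04517662455367554 gf 40.64583483617753 ft [ 0.26  0.44 -2.64] j [-0.15  0.97  1.17  1.77  0.    0.18]
tool axes [[-0.947, 0.321, -0.003], [0.321, 0.947, 0.002], [0.003, 0.001, -1.0]]
```

Call:
send_rows([
  [-0.095,0.032,0,0,0],
  [-0.095,0.032,0,0,0],
  [-0.095,0.032,0,0,0],
  [-0.095,0.032,0,0,0],
  [0,0,0,0,0],
])

```text
t: 13.15
position: [0.8493, -0.0457, 0.1701]
orientation: [3.113, 0.111, 2.813]
ft_force: [-0.1, 0.2, -1.9]
width: 0.0447
gripper_force: 40.6
```

```bash
python3 go.py
```

```text
t 13.15 pos [ 0.8493 -0.0457  0.1701] rpy [3.113 0.111 2.813] w 0.044661779044510144 gf 40.64239568542689 ft [-0.05  0.17 -1.86] j [-0.13  1.03  1.21  1.63  0.01  0.2 ]
tool axes [[-0.941, 0.321, -0.11], [0.319, 0.947, 0.028], [0.114, -0.009, -0.993]]
```

Call:
send_rows([
  [-0.1,0.032,0,0,0],
  [-0.1,0.032,0,0,0],
  [-0.1,0.032,0,0,0],
  [-0.1,0.032,0,0,0],
  [0,0,0,0,0],
])

```text
t: 13.65
position: [0.9234, -0.0448, 0.1546]
orientation: [3.081, 0.235, 2.807]
ft_force: [-0.2, 0.2, -1.7]
width: 0.0453
gripper_force: 40.6
```

```bash
python3 go.py
```

```text
t 13.65 pos [ 0.9234 -0.0448  0.1546] rpy [3.081 0.235 2.807] w 0.04525090222041628 gf 40.643878150731325 ft [-0.15  0.19 -1.72] j [-0.12  1.07  1.22  1.47  0.01  0.21]
tool axes [[-0.919, 0.319, -0.233], [0.314, 0.948, 0.059], [0.239, -0.019, -0.971]]
```

Call:
send_rows([
  [-0.1,0.034,0,0,0],
  [-0.1,0.034,0,0,0],
  [-0.1,0.034,0,0,0],
  [-0.1,0.034,0,0,0],
  [-0.1,0.034,0,0,0],
  [0,0,0,0,0],
])

```text
t: 14.25
position: [1.0064, -0.0395, 0.1676]
orientation: [3.033, 0.396, 2.793]
ft_force: [-0.8, 0.2, -0.9]
width: 0.0446
gripper_force: 40.7
```

```bash
python3 go.py
```

```text
t 14.25 pos [ 1.0064 -0.0395  0.1676] rpy [3.033 0.396 2.793] w 0.04463066130971053 gf 40.66339158453047 ft [-0.83  0.22 -0.9 ] j [-0.11  1.09  1.22  1.29  0.01  0.22]
tool axes [[-0.867, 0.315, -0.385], [0.3, 0.949, 0.1], [0.397, -0.029, -0.917]]
```

Call:
send_rows([
  [-0.1,0.034,0,0,0],
  [-0.03,0.01,0,0,0],
  [0,0,0,0,0],
  [0,0,0,0,0],
])

```text
t: 14.65
position: [1.0253, -0.0388, 0.1755]
orientation: [3.02, 0.436, 2.787]
ft_force: [0.2, -0.1, -2.4]
width: 0.0448
gripper_force: 40.7
```

```bash
python3 go.py .536 -.191 .26
```

```text
t 14.65 pos [ 1.0253 -0.0388  0.1755] rpy [3.02  0.436 2.787] w 0.04479431661105094 gf 40.66121354699135 ft [ 0.18 -0.07 -2.43] j [-0.1   1.09  1.22  1.25  0.01  0.23]
tool axes [[-0.85, 0.314, -0.422], [0.296, 0.949, 0.11], [0.435, -0.032, -0.9]]
shift units [ 0.8311 -0.7002 -0.7106]
```

Call:
send_rows([
  [0.055,-0.047,-0.047,0,0],
  [0.055,-0.047,-0.047,0,0],
  [0.055,-0.047,-0.047,0,0],
  [0.055,-0.047,-0.047,0,0],
  [0.055,-0.047,-0.047,0,0],
  [0.055,-0.047,-0.047,0,0],
  [0.055,-0.047,-0.047,0,0],
])

```text
t: 15.35
position: [0.8163, -0.1068, 0.2132]
orientation: [3.02, 0.437, 2.787]
ft_force: [0.2, -0.9, -0.0]
width: 0.0448
gripper_force: 40.7
```

```bash
python3 go.py .536 -.191 .26
```

```text
t 15.35 pos [ 0.8163 -0.1068  0.2132] rpy [3.02  0.437 2.787] w 0.04482830963955883 gf 40.65439398866147 ft [ 0.18 -0.92 -0.05] j [-0.24  0.46  0.13  0.8   0.07  0.11]
tool axes [[-0.85, 0.315, -0.423], [0.296, 0.949, 0.11], [0.436, -0.032, -0.899]]
shift units [ 0.4797 -0.3943 -0.4041]
```

Call:
send_rows([
  [0.058,-0.049,-0.05,0,0],
  [0.058,-0.049,-0.05,0,0],
  [0.058,-0.049,-0.05,0,0],
  [0.058,-0.049,-0.05,0,0],
  [0.058,-0.049,-0.05,0,0],
  [0.058,-0.049,-0.05,0,0],
  [0.058,-0.049,-0.05,0,0],
  [0.058,-0.049,-0.05,0,0],
  [0,0,0,0,0],
  [0,0,0,0,0],
])

```text
t: 16.35
position: [0.5441, -0.1923, 0.2616]
orientation: [3.02, 0.439, 2.786]
ft_force: [0.1, -0.1, -0.3]
width: 0.0447
gripper_force: 40.7
```

```bash
python3 go.py .536 -.191 .26; python3 - <<'E'
from h import *
for n in('scene','top'):
    c=grab(n,'f_'+n); np.savez('f_'+n,w=cloud(c),rgb=c['color'])
a=cv2.imread('pics/f_scene.png')[100:380,120:400]; b=cv2.imread('pics/f_top.png')[100:300,330:530]
o=np.hstack([cv2.resize(a,(400,400)),cv2.resize(b,(400,400))]); cv2.imwrite('pics/f1.png',cv2.convertScaleAbs(o,alpha=1.8))
E
```

```text
t 16.35 pos [ 0.5441 -0.1923  0.2616] rpy [3.02  0.439 2.786] w 0.04474722472500824 gf 40.746033154428005 ft [ 0.11 -0.09 -0.34] j [-0.58 -0.03 -0.36  0.84  0.21 -0.21]
tool axes [[-0.849, 0.315, -0.425], [0.297, 0.948, 0.11], [0.438, -0.033, -0.899]]
shift units [ 0.0199 -0.0033 -0.0054]
```

View pics/f1.png

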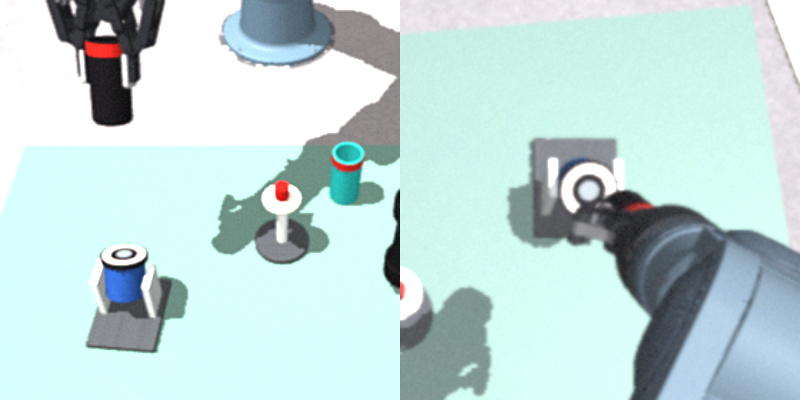

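The bucket is held tilted above the camera (scene crop: foot at (112,123), i.e. full-image about (198,186)). The cap is still upright on the post. I'll fit a cylinder of known radius to the bucket's cloud.

```bash
cat > fit.py <<'E'
import sys
from h import *
from scipy.optimize import least_squares
s=r.read_state(); M=R.from_euler('xyz',s['orientation']).as_matrix(); n0=-M[:,2]; T=s['position']
L=np.array([.6145,-.1987,.095]); nl=np.array([-.440*1,.0425,.897]); nl/=np.linalg.norm(nl)
c=grab('scene'); w=cloud(c); k=c['color'].astype(int)
q=(w-T)@M                       # tool coords
m=np.isfinite(q[...,2])&(abs(q[...,0])<.03)&(abs(q[...,1])<.03)&(q[...,2]>-.10)&(q[...,2]<.02)
# body below fingertips (tool z > -0.035) plus red band
red=(k[...,0]>90)&(k[...,1]<60)
sel=(m&(q[...,2]>-.035)&(k.max(-1)<90))|(m&red)
p=q[sel]; view=(np.array(c['eye'])-T)@M
def f(v):
    d=np.array([v[2],v[3],1]); d/=np.linalg.norm(d); a=np.array([v[0],v[1],0])
    return np.linalg.norm(np.cross(p-a,d),axis=1)-.023
v=least_squares(f,[0,0,0,0],loss='soft_l1',f_scale=.002).x
print('n',len(p),'fit tool x,y offset, slopes',v.round(4),'rms',np.sqrt(np.mean(f(v)**2)).round(4),'band z',np.percentile(q[m&red][:,2],[2,50,98]).round(4),'zmax',np.percentile(p[:,2],[90,98,99.5,100]).round(4))
d=np.array([v[2],v[3],1]);d/=np.linalg.norm(d); ax=-(M@d)
zf=float(sys.argv[1]) if len(sys.argv)>1 else .004
foot=T+M@(np.array([v[0],v[1],0])+zf*np.array([v[2],v[3],1]))
print('axis',ax.round(3),'angle to lens deg',np.degrees(np.arccos(ax@nl)).round(2),'foot',foot.round(4),'along/lateral',((foot-L)@nl).round(4),((foot-L)-((foot-L)@nl)*nl).round(4))
print('shift to target, units',(M.T@(L+.08*nl-foot)/.4).round(4))
E
python3 fit.py
```

```text
n 853 fit tool x,y offset, slopes [ 0.0024 -0.0008  0.0195 -0.0017] rms 0.0011 band z [-0.0886 -0.0816 -0.0749] zmax [-0.0026  0.0021  0.0034  0.0037]
axis [-0.42   0.027  0.907] angle to lens deg 1.56 foot [ 0.5444 -0.1919  0.2562] along/lateral 0.1758 [ 0.0072 -0.0007  0.0036]
shift to target, units [ 0.018  -0.007   0.2394]
```

Call:
send_rows([
  [0.009,-0.003,0,0,0],
  [0.009,-0.004,0.03,0,0],
  [0,0,0.04,0,0],
  [0,0,0.04,0,0],
  [0,0,0.03,0,0],
  [0,0,0.03,0,0],
  [0,0,0.02,0,0],
  [0,0,0,0,0],
  [0,0,0,0,0],
])

```text
t: 17.4
position: [0.571, -0.1947, 0.1892]
orientation: [3.019, 0.438, 2.787]
ft_force: [0.5, 0.1, -1.0]
width: 0.045
gripper_force: 40.7
```

```bash
python3 fit.py
```

```text
n 754 fit tool x,y offset, slopes [ 0.0024 -0.0006  0.0192 -0.0035] rms 0.0011 band z [-0.0888 -0.0818 -0.0745] zmax [-0.0031  0.0015  0.003   0.0037]
axis [-0.419  0.029  0.907] angle to lens deg 1.53 foot [ 0.5704 -0.1946  0.1845] along/lateral 0.0999 [-0.0001 -0.0001 -0.0001]
shift to target, units [-0.0005 -0.      0.0496]
```

Call:
send_rows([
  [0,0,0.02,0,0],
  [0,0,0.015,0,0],
  [0,0,0.012,0,0],
  [0,0,0,0,0],
  [0,0,0,0,0],
  [0,0,0,0,0],
  [0,0,0,0,0],
  [0,0,0,0,0],
])

```text
t: 18.25
position: [0.5792, -0.1953, 0.1725]
orientation: [3.019, 0.438, 2.787]
ft_force: [0.7, 0.1, -0.9]
width: 0.0447
gripper_force: 40.7
```

```bash
python3 fit.py; python3 go.py; python3 cap.py; python3 - <<'E'
from h import *
o=cv2.imread('pics/p_scene.png')[120:380,100:500]; cv2.imwrite('pics/end.png',cv2.convertScaleAbs(cv2.resize(o,None,fx=2,fy=2),alpha=1.6))
E
```

```text
n 734 fit tool x,y offset, slopes [ 0.0025 -0.0006  0.0211 -0.0012] rms 0.0011 band z [-0.0889 -0.0819 -0.0748] zmax [-0.0033  0.0015  0.0031  0.0036]
axis [-0.419  0.026  0.908] angle to lens deg 1.64 foot [ 0.5786 -0.1952  0.1678] along/lateral 0.0812 [-0.0002  0.     -0.0001]
shift to target, units [-0.0005  0.0001  0.003 ]
t 18.3 pos [ 0.5792 -0.1954  0.1725] rpy [3.019 0.438 2.787] w 0.04495980571680742 gf 40.73861276730895 ft [ 0.29 -1.23 -0.15] j [-0.54  0.09 -0.48  0.6   0.2  -0.17]
tool axes [[-0.849, 0.314, -0.424], [0.296, 0.949, 0.11], [0.437, -0.032, -0.899]]
scene white 330 [0.5342 0.0038 0.1022] [ 0.5076 -0.0194  0.0976] [0.5512 0.0274 0.105 ]
scene red 101 [0.5316 0.002  0.1254] [ 0.5188 -0.0038  0.1063] [0.5367 0.0115 0.1285]
top white 434 [0.5216 0.0018 0.1015] [ 0.5002 -0.0203  0.0972] [0.5473 0.0259 0.1064]
top red 66 [0.5231 0.0037 0.1256] [ 0.5159 -0.0036  0.1205] [0.5314 0.0118 0.1289]
```

View pics/end.png

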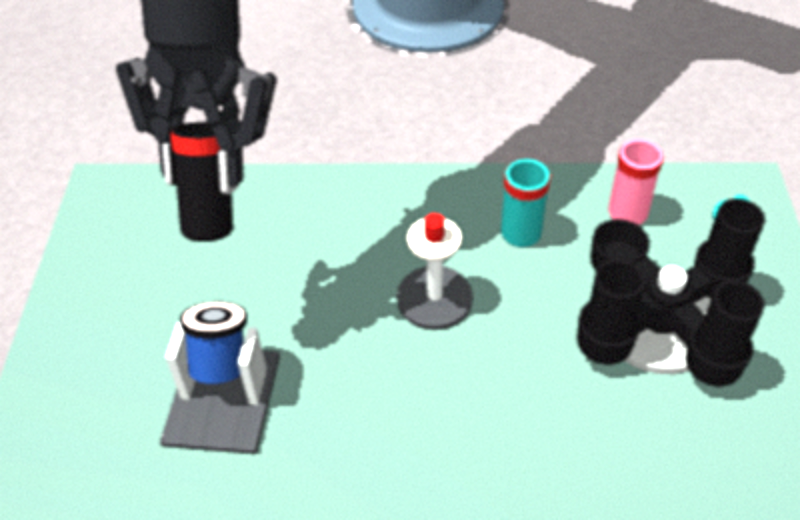

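The bucket hangs on the lens axis (foot at (205,235), lens at (213,317) in the crop). The cap is level on the post at (434,238), and the three other buckets are still in their pockets.

```bash
python3 -c "
from cell import r
print(r.hand_in())"
```

```text
the job is handed in; nothing more can be done
None
```

I handed the job in at about 18 s of the 67 s allowed; no verdict came back. At the last look the cap was level on the post, and the bucket was held still about 81 mm from the lens, on its axis and about 1.6° off square.

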